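# Take the spent pen out of the flatbed plotter

## Task

The pen in the head of the flatbed plotter has run dry. Raise the small clamp lever on the head until it stands well clear of the pen, then draw the pen up out of its holder and lower it nib first onto the floor of the small grey bin beside the plotter, without letting it drop in. Leave the lever up, ready for the next pen, the bin standing upright in its place, and the sanding block, tape roll and bottle where they are.

Things in the scene. Friction and masses are not known exactly. Their poses are not given: they have to be found in the camera images.
- plotter: Flatbed pen plotter, fixed: grey base 270 (own x) x 370 (own y) mm, bed top 30 mm above the bench. Origin under its centre on the bench, z up. A gantry beam along its y (top 95 mm, end trucks 100 mm, motor on the +y truck 131 mm above the bench) carries the pen head on its front (-x) side; beam and head stand at a different place each time.
- head: Pen head on the gantry, fixed, axes parallel to the plotter's. Origin on the axis of the pen holder, at bench level. Aluminium holder block x -18 to +18, y -18 to +28, z 52 to 86 mm, with an upright through-bore of 13 mm; behind it the black carriage, x +19 to +77, y -25 to +31 mm, up to z 109 mm.
- pen_seat (a point): Centre of the bore's mouth on top of the holder block, 86 mm above the bench; the pen's collar rests here. Axes as the head's.
- lever (a joint): Clamp lever on the head, rad: 0 to 0.1 = down, lying across the pen's collar just in front (-x) of the barrel and holding the pen in; grows as the free end is raised, stop at 1.7. Stiff friction hinge (0.2 N m), stays where it is left. Beyond about 1.2 it stands upright or past it, clear of the pen.
- lever_pivot (a point): Hinge pin of the lever: at x -12.5, y +19.5, z 95 mm in the head's frame. The hinge axis is the head's x axis; the free end swings from the head's -y side up and over to its +y side.
- lever_bar (a point): Middle of the round thumb bar at the free end of the lever: black, 10 mm thick, 25 mm long, along the head's x axis (parallel to the hinge), reaching forward (-x) from the lever. 62 mm from the hinge axis; lever down: at x -28.5, y -28, z 135 mm in the head's frame.
- pen: Plotter pen, loose, white with black collar and end plug, 130 mm long, about 30 g. Origin at the nib tip, own z along the pen to its upper end. Lower barrel 11 mm thick, collar 26 mm wide from 48 to 53 mm above the nib, upper barrel 14 mm thick from 53 to 121 mm. Stands in the head at the start, nib 38 mm above the bench, collar on the block.
- spent_bin: Small dark grey open-topped bin beside the plotter (not the fixed one far back by the crate), loose, 0.4 kg, 91 (x) x 131 (y) mm over the rim, 72 mm high. Origin under the centre of its floor, z up. Inside 68 (x) x 108 (y) mm, floor 4 mm above its origin.
- sanding_block: Black sanding block 36 x 72 x 26 mm, loose, in front of the bin. Origin at the centre of its underside.
- tape_roll: Roll of masking tape, 100 mm across, 25 mm high, lying flat behind the bin, loose. Origin at the centre of its underside.
- ethanol_bottle: White bottle with blue cap, 58 mm across, 130 mm high, loose, at the right of the bench. Origin at the centre of its underside.

How it is judged (in metres and radians):
On the way, in this order (a step that is already met when the one before it is completed fails the run):
1. the lever is raised clear (past 1.2 rad) while the pen still stands in its holder (value of joint lever above 1.2 rad and distance between pen and pen_seat below 0.054 m and z of pen in the frame of pen_seat below -0.042 m), for 0.2 s.
2. the pen has been drawn up out of the bore, in the fingers (z of pen in the frame of pen_seat above 0.003 m and contact force between the fingers and pen above 0.2 N), for 0.1 s.
At the end, for the whole second after the job is handed in: The pen leans or stands at rest in the bin with its nib at the bottom (nib inside the walls and less than 30 mm above the bin's underside); the bin stands upright (within 0.1 rad) and within 60 mm of where it was; the lever is still raised past 1.2 rad (z of pen in the frame of spent_bin between 0 and 0.03 m and x of pen in the frame of spent_bin between -0.038 and 0.038 m and y of pen in the frame of spent_bin between -0.058 and 0.058 m and linear speed of pen below 0.03 m/s and angle between spent_bin's own z axis and vertical below 0.1 rad and distance of spent_bin from where it was at the start of the episode below 0.06 m and value of joint lever above 1.2 rad); the robot touches nothing.
It fails at once if the pen is let fall (moves faster than 0.95 m/s, as after a fall of nearly 5 cm, with no finger on it) (linear speed of pen above 0.95 m/s and contact force between the fingers and pen below 0.05 N).
It fails at once if the sanding block, tape roll or bottle is moved more than 30 mm or the bottle is tipped (distance of any of sanding_block, tape_roll, ethanol_bottle from where it was at the start of the episode above 0.03 m or angle between ethanol_bottle's own z axis and vertical above 0.4 rad).
It also fails if it takes over 64 s, if anything falls off the work surface, if the arm or the gripper's body presses on something with over 40 N, if the wrist force passes 120 N, or if a joint passes its speed limit or range.

## Robot

A 7-joint arm with a two-finger parallel gripper is mounted at the origin on a cart in front of the work surface, level with it; the furniture and walls round the work are solid. World frame = base frame: x ahead of the robot, y to its left, z up, the work surface at z = 0. Lengths are in mm, angles in rad, forces in N, time in s.
With the tool pointing down it reaches from about 400 to 875 mm from the base axis. Payload 4.4 kg.
Tool frame: the origin (TCP) lies midway between the tips of the shut fingers; the grasp point (between the pads) lies 19 mm behind it; z points along the fingers, y is the line along which they close (so a half turn about z gives the same grasp; the last joint's range is limited). The gripper opens to 85 mm and grips with 20 to 120 N. Pads are 22 mm wide; open, the fingers measure 114 mm over their backs; the gripper's body (76 mm by 85 mm) begins 54 mm behind the grasp point. The pads swing forward as they close: fully open they stand 13 mm farther back than shut.
Start: joints at [1.066, 0.628, 0.038, 1.517, -0.027, 0.996, -0.02], TCP at [276.183, -588.422, 231.313] pointing down, gripper open.
Joint ranges: [-3.06, 3.06], [-0.37, 2.12], [-1.25, 1.32], [0.18, 2.47], [-1.1, 4.24], [0.23, 1.98], [-2.94, 2.94]. Speed limits (rad/s): [2.57, 2.57, 3.14, 3.14, 3.14, 3.14, 3.14].

## Interface

Orientations are given as [roll, pitch, yaw] about the fixed x, y, z axes, in that order (R = Rz(yaw) Ry(pitch) Rx(roll)).
In Python, from cell import ctrl gives the robot as it stands.
- The arm moves only by the shell command python3 -m crank 'ROWS' [OPENING]. ROWS is JSON, a list that holds one entry, the list of rows, each a list of 4 numbers: the shift along the tool's x, y, z normalised to -1 to 1, where 1 is 2.5 cm, then the turn about the tool's z normalised to -1 to 1, where 1 is 0.08 rad. In form: [[[dx, dy, dz, turn], ...]]. A call has 1 to 12 rows; each row shifts and turns the commanded pose from where the row before left it, along the tool's axes as they then stand; what a row does not reach is not made up. A row lasts 1/12 s, in which the tool goes at most 41.7 mm and 7.16 degrees, less where a joint would pass 70% of its speed; a pose out of reach is approached as far as the arm can. A call with a number of a shift or a turn outside -1 to 1 is refused whole. A call with a gripper value outside its range is refused whole. OPENING is the closure, from -1 (fully open) to 1 (shut), set as the call begins (- or left out, the last holds). The fingers move at their own pace and stop on an object; the grip force is fixed at half the most. Time passes only in rows, so rows that do not move let the fingers close. It gives the time, the measured TCP pose, the force, the opening and the grip force at its end, in the units of the state.
- ctrl.read_state(): the state, without advancing time (a new reading comes with each control period).
- ctrl.get_image(name): name is "scene" or "top" or "wrist"; returns a dict with "img" (480x640x3 uint8, red, green, blue), "intrinsics" (3x3 intrinsics, pixels), "extrinsics" (4x4, takes a point from camera to world coordinates). Camera axes: x right, y up, looking along -z (the intrinsics and any distortion apply to the point x, -y, -z); pixel columns grow to the right and rows downward; lengths in mm; the calibration is good to about 2 mm. The wrist camera is an equidistant fisheye: a pixel r from the principal point sees the ray r / f radians off the axis. A picture is of the moment at which its call begins. There is no depth.
- ctrl.finish_job(): hands the job in; it is judged then, once.
Trained networks look in the newest picture that a camera, given by its name, has taken for a name from the list of things; names that differ only in an ending like _2 or _b are one class to them, and where a whole thing is asked for, a point or a joint stands for the part that bears it (a point fixed in the world has none). Each returns a list of dicts, best first, with "confidence" (0 to 1); they miss things now and then, are a little off and sometimes report something else, mostly with a low value. They report only what shows in the picture. A call takes as long as a camera call.
- ctrl.find_in(camera, target): "position" ([row, column] in pixels, amid what is visible of it).
- ctrl.trace(camera, target): "mask" (480x640 bool, what is visible of it) and "position" ([row, column] in pixels, amid what is visible of it).
- ctrl.place_of(camera, target): "position" ([row, column] in pixels: a listed point, or the origin of a listed thing).
The state is a dict: "clock": time; "qpos": joint angles; "qd": joint speeds; "tau": joint torques, N m; "eef_pos": TCP position; "tool_rot": TCP orientation; "force": force on the tool from outside, world axes, zero at the start; "torque": the same for the moment, N m; "width": finger opening in mm; "gripper_force": force on a finger pad.
Only numpy, scipy, OpenCV 4.12 (cv2) and the standard library are available. Lean on these libraries where they do the work, as an engineer would, in place of code of your own. Each camera call takes 0.05 s, during which the arm holds its last target. There are 200 camera calls.

## Working session

There is one attempt and no reset: what is moved stays moved. The work goes in short steps, Python scripts to look and compute and a shell command to move; the robot and the scene stay as the last step left them, time stands still between calls to the robot, and variables do not carry over. Pictures are saved under pics/ and viewed, at most 10 in all, crops included, and the job is handed in when it is done.

```bash
ls; mkdir -p pics; cat > h.py <<'E'
import numpy as np, cv2
from cell import ctrl
def cam(name):
    d=ctrl.get_image(name); return d['img'],np.array(d['intrinsics']),np.array(d['extrinsics'])
def ray(name,K,E,rc):
    v,u=rc; x=(u-K[0,2])/K[0,0]; y=(v-K[1,2])/K[1,1]
    if name=='wrist':
        r=np.hypot(x,y); s=np.sin(r)/r if r>1e-9 else 1; p=np.array([x*s,y*s,np.cos(r)])
    else: p=np.array([x,y,1.])
    d=E[:3,:3]@np.array([p[0],-p[1],-p[2]]); return E[:3,3],d/np.linalg.norm(d)
def proj(name,K,E,P):
    c=E[:3,:3].T@(np.array(P,float)-E[:3,3]); p=np.array([c[0],-c[1],-c[2]])
    if name=='wrist':
        t=np.arctan2(np.hypot(p[0],p[1]),p[2]); q=p[:2]/np.hypot(p[0],p[1])*t
    else: q=p[:2]/p[2]
    return K[1,1]*q[1]+K[1,2],K[0,0]*q[0]+K[0,2]
def tri(rays):
    A=0;b=0
    for o,d in rays:
        M=np.eye(3)-np.outer(d,d);A=A+M;b=b+M@o
    P=np.linalg.solve(A,b); return P,[round(float(np.linalg.norm((np.eye(3)-np.outer(d,d))@(P-o))),1) for o,d in rays]
def onz(r,z): o,d=r; return o+d*(z-o[2])/d[2]
E
cat > a.py <<'E'
from h import *
np.set_printoptions(precision=1,suppress=True)
s=ctrl.read_state();print(s['clock'],s['eef_pos'],s['tool_rot'])
C={}
for n in('scene','top','wrist'):
    C[n]=cam(n);cv2.imwrite(f'pics/{n}0.png',C[n][0][:,:,::-1]);print(n,C[n][2][:3,3],C[n][2][:3,2])
for t in('plotter','head','pen_seat','lever_pivot','lever_bar','pen','spent_bin','sanding_block','tape_roll','ethanol_bottle'):
    R=[]
    for n in C:
        p=ctrl.place_of(n,t)
        if p:
            print(t,n,[(np.round(q['position']).astype(int).tolist(),round(q['confidence'],2)) for q in p[:2]],end=' ')
            if p[0]['confidence']>.4:R.append(ray(n,*C[n][1:],p[0]['position']))
    print(); 
    if len(R)>1: print('   ',*tri(R),[onz(r,0) for r in R])
    elif R: print('   z0',onz(R[0],0))
E
python3 a.py
```

```text
pics
0.0 [ 275.9 -587.8  230.4] [-3.1  0.   0.4]
scene [-71.7 931.4 692.7] [-0.5  0.8  0.4]
top [ 337.2  -91.3 1281.9] [-0.2 -0.   1. ]
wrist [ 347.8 -553.5  373.6] [0.3 0.1 0.9]
plotter scene [([261, 318], 0.94), ([324, 189], 0.46)] plotter top [([242, 356], 0.81)] 
    [ 604.7 -158.6    1.6] [2.8, 2.8] [array([ 609.2, -160.6,    0. ]), array([ 602.5, -159.9,    0. ])]
head scene [([266, 328], 0.79)] head top [([257, 349], 0.86)] 
    [ 565.5 -148.    -0.2] [0.8, 0.8] [array([ 566.2, -147.5,    0. ]), array([ 564.7, -148.3,    0. ])]
pen_seat scene [([241, 329], 0.83)] pen_seat top [([249, 350], 0.78)] 
    [ 566.8 -146.5   83.7] [2.3, 2.3] [array([ 651.8, -295. ,    0. ]), array([ 585.1, -149.3,    0. ])]
lever_pivot scene [([243, 330], 0.57)] lever_pivot top [([256, 342], 0.54)] 
    [ 550.  -129.5   87.4] [0.7, 0.7] [array([ 639. , -282.9,    0. ]), array([ 566.2, -132. ,    0. ])]
lever_bar scene [([219, 343], 0.53)] lever_bar top [([262, 365], 0.71)] 
    [ 534.5 -175.8  147.7] [0.7, 0.7] [array([ 699.7, -475.8,    0. ]), array([ 559.5, -187.1,    0. ])]
pen top [([274, 181], 0.71), ([256, 349], 0.61)] 
   z0 [469.4 234.8   0. ]
spent_bin top [([235, 181], 0.66)] 
   z0 [561.2 252.3   0. ]
sanding_block top [([274, 179], 0.89)] 
   z0 [468.  238.1   0. ]
tape_roll scene [([326, 190], 0.82)] tape_roll top [([179, 172], 0.63)] 
    [688.4 294.4  12.3] [2.3, 2.3] [array([699.4, 282.5,   0. ]), array([693.9, 299.7,   0. ])]
ethanol_bottle scene [([230, 356], 0.9)] 
   z0 [ 617.4 -419.5    0. ]
```

```bash
python3 - <<'E'
import cv2,numpy as np
s=cv2.imread('pics/scene0.png');t=cv2.imread('pics/top0.png')
cv2.imwrite('pics/s1.png',cv2.resize(s[150:390,170:490],(800,600),interpolation=3))
cv2.imwrite('pics/t1.png',cv2.resize(t[130:340,140:420],(800,600),interpolation=3))
E
```

```text
(no output)
```

View pics/s1.png

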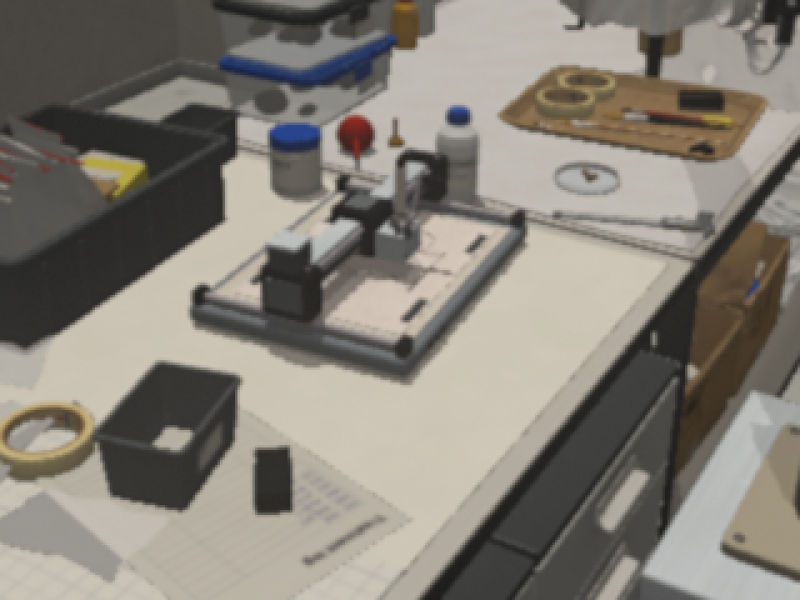

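View pics/t1.png

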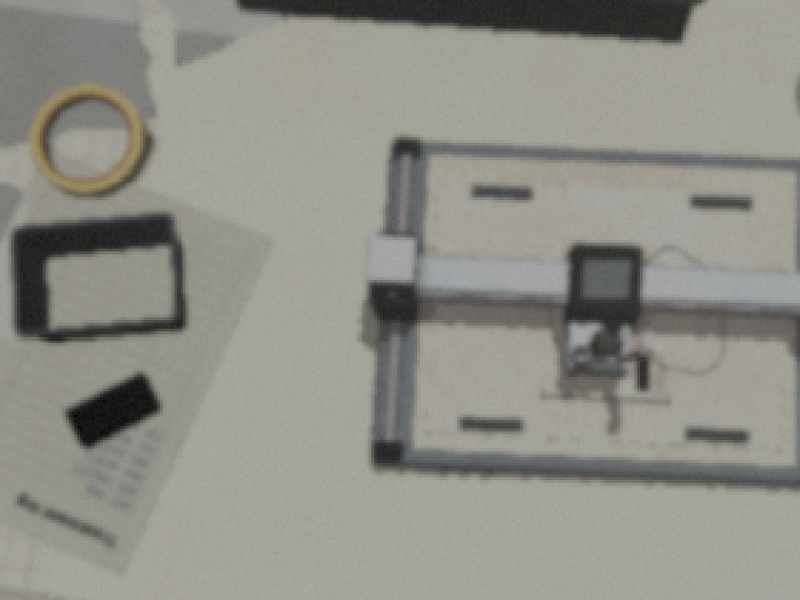

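The scene crop shows the plotter with its head left of centre, and the bin with the sanding block in front of it and the tape behind. In the top crop the thumb bar is at (643,373) (full picture: row 260, column 365). The lever lies to the right of the pen, and the bin rim corners are near (12,228), (175,213), (187,327) and (15,338).

```bash
cat > b.py <<'E'
from h import *
np.set_printoptions(precision=1,suppress=True)
_,K,E=cam('top')
f=lambda x,y,z:onz(ray('top',K,E,(130+y*.35,140+x*.35)),z)
for n,a,b,z in(('rail',(400,460),(795,481),20),('beam',(420,292),(790,316),95),('back',(425,148),(795,163),30)):
    p,q=f(*a,z),f(*b,z);d=p-q;print(n,p,q,'yaw',round(float(np.arctan2(-d[0],d[1])),3))
c=[f(*p,72) for p in((12,228),(175,213),(187,327),(15,338))]
for p in c:print(p)
print('bin centre',np.mean(c,0),'sides',[np.linalg.norm(c[i]-c[i-1]) for i in range(4)])
_,K2,E2=cam('scene')
g=lambda x,y,z:onz(ray('scene',K2,E2,(150+y*.4,170+x*.4)),z)
print('scene rim',*[g(*p,72) for p in((150,366),(240,376),(190,443),(100,433))])
# prediction checks for the head model
for psi in(-.05,0):
  for o in((-28.5,-28,135),(-12.5,19.5,95),(0,0,168)):
    R=np.array([[np.cos(psi),-np.sin(psi)],[np.sin(psi),np.cos(psi)]])
    P=np.r_[R@o[:2]+[565.8,-147.8],o[2]];print(psi,o,P,np.round(proj('top',K,E,P)),np.round(proj('scene',K2,E2,P)))
m=ctrl.trace('top','spent_bin');print(m[0]['confidence'],cv2.minAreaRect(np.argwhere(m[0]['mask'])[:,::-1].astype(np.float32)))
s=ctrl.read_state();print(s['tool_rot'])
E
python3 b.py
```

```text
rail [460.9  -2.   20. ] [ 489.4 -316.4   20. ] yaw 0.09
beam [583.4  -2.5  95. ] [ 605.4 -286.2   95. ] yaw 0.077
back [718.   16.8  30. ] [ 749.  -287.7   30. ] yaw 0.102
[593.2 326.3  72. ]
[623.7 201.   72. ]
[534.6 174.8  72. ]
[506.8 305.8  72. ]
bin centre [564.6 252.   72. ] sides [np.float64(88.76889405478775), np.float64(128.88435916107176), np.float64(92.91453016939404), np.float64(133.83808010529813)]
scene rim [623.3 214.8  72. ] [539.7 183.7  72. ] [512.1 290.2  72. ] [588.3 320.1  72. ]
-0.05 (-28.5, -28, 135) [ 535.9 -174.3  135. ] [261. 364.] [224. 343.]
-0.05 (-12.5, 19.5, 95) [ 554.3 -127.7   95. ] [253. 342.] [241. 329.]
-0.05 (0, 0, 168) [ 565.8 -147.8  168. ] [243. 354.] [214. 329.]
0 (-28.5, -28, 135) [ 537.3 -175.8  135. ] [261. 364.] [223. 342.]
0 (-12.5, 19.5, 95) [ 553.3 -128.3   95. ] [254. 342.] [241. 329.]
0 (0, 0, 168) [ 565.8 -147.8  168. ] [243. 354.] [214. 329.]
0.69 ((174.59017944335938, 226.99183654785156), (43.185546875, 62.01698303222656), 84.80557250976562)
[ 3.1 -0.   0.4]
```

```bash
cat >> h.py <<'E'
from scipy.spatial.transform import Rotation as Ro
H=np.array([565.8,-147.8]);PSI=.09
def head(x,y,z):
    c,s=np.cos(PSI),np.sin(PSI);return np.array([H[0]+c*x-s*y,H[1]+s*x+c*y,z])
def go(P,yaw):
    s=ctrl.read_state();R=Ro.from_euler('xyz',s['tool_rot']);e=np.array(s['eef_pos'])
    d=R.inv().apply(np.array(P)-e)/25;ty=(s['tool_rot'][2]-yaw+np.pi/2)%np.pi-np.pi/2
    print('t',round(s['clock'],2),'eef',np.round(e,1),'rot',np.round(s['tool_rot'],3),'units',np.round(d,2),'turn units',round(ty/.08,2),'q7',round(s['qpos'][6],2),'w',round(s['width'],1),'F',np.round(s['force'],1))
E
python3 -c "
from h import *
go(head(-36,-62,231),np.pi/2+PSI)"
```

```text
t 1.8 eef [ 276.2 -588.4  231.3] rot [ 3.142 -0.     0.439] units [ 1.577e+01 -9.200e+00  1.000e-02] turn units -15.28 q7 -0.02 w 85.5 F [ 0.3 -0.3  0.6]
```

```bash
python3 -m crank '[[[0.9,-0.52,0,0],[0.9,-0.52,0,0],[0.9,-0.52,0,0],[0.9,-0.52,0,0],[0.9,-0.52,0,0],[0.9,-0.52,0,0],[0.9,-0.52,0,0],[0.9,-0.52,0,0],[0.9,-0.52,0,0],[0.9,-0.52,0,0],[0.9,-0.52,0,0],[0.9,-0.52,0,0]]]' 1
python3 -m crank '[[[0.9,-0.52,0,0],[0.9,-0.52,0,0],[0.9,-0.52,0,0],[0.9,-0.52,0,0],[0.9,-0.52,0,0],[0,0,0,-1],[0,0,0,-1],[0,0,0,-1],[0,0,0,-1],[0,0,0,-1],[0,0,0,-1],[0,0,0,-1]]]' 
python3 -m crank '[[[0,0,0,-1],[0,0,0,-1],[0,0,0,-1],[0,0,0,-1],[0,0,0,-1],[0,0,0,-1],[0,0,0,-1],[0,0,0,-1],[0,0,0,-0.3],[0,0,0,0],[0,0,0,0]]]' 
cat > c.py <<'E'
from h import *
import sys
np.set_printoptions(precision=1,suppress=True)
go(head(-36,-62,231),np.pi/2+PSI)
C={n:cam(n) for n in('scene','top','wrist')}
cv2.imwrite(f'pics/{sys.argv[1]}.png',cv2.resize(C['wrist'][0][:,:,::-1],(800,600)))
for t in('pen_seat','head','lever_pivot','lever_bar','pen'):
    R=[]
    for n in C:
        p=ctrl.place_of(n,t)
        if p:
            print(t,n,np.round(p[0]['position']),round(p[0]['confidence'],2),end=' ')
            if p[0]['confidence']>.4:R.append(ray(n,*C[n][1:],p[0]['position']))
    print(*(tri(R) if len(R)>1 else []))
for o in((-28.5,-28,135),(-12.5,19.5,95),(0,0,168),(0,0,86),(-18,-18,86),(-18,28,86)):
    print(o,head(*o),[np.round(proj(n,*C[n][1:],head(*o))) for n in C])
E
python3 c.py w1
```

```text
clock: 2.8
eef_pos: [455.0, -331.5, 231.5]
tool_rot: [3.141, -0.0, 0.439]
force: [0.7, -0.0, -0.3]
width: 0.1
gripper_force: 0.0
clock: 3.8
eef_pos: [528.6, -225.9, 231.4]
tool_rot: [3.141, -0.0, 1.003]
force: [-0.6, 0.2, -0.6]
width: 0.0
gripper_force: 0.0
clock: 4.72
eef_pos: [528.5, -226.0, 231.4]
tool_rot: [3.141, 0.0, 1.661]
force: [-0.1, 0.8, 1.0]
width: -0.0
gripper_force: 0.0
t 4.72 eef [ 528.5 -226.   231.4] rot [3.1 0.  1.7] units [0.5 0.3 0. ] turn units -0.0 q7 0.26 w -0.0 F [-0.1  0.8  1. ]
pen_seat scene [241. 327.] 0.9 pen_seat top [249. 351.] 0.8 pen_seat wrist [128. 382.] 0.69 [ 567.4 -147.3   82.5] [3.5, 0.9, 4.4]
head scene [267. 330.] 0.63 head top [257. 348.] 0.96 head wrist [123. 370.] 0.78 [ 563.4 -147.4   -0.5] [1.5, 1.7, 0.5]
lever_pivot scene [242. 332.] 0.49 lever_pivot top [255. 344.] 0.41 lever_pivot wrist [102. 369.] 0.87 [ 549.9 -132.9   92.3] [2.6, 2.5, 2.4]
lever_bar scene [221. 344.] 0.46 lever_bar top [259. 364.] 0.66 lever_bar wrist [169. 350.] 0.72 [ 537.4 -176.2  141.8] [3.8, 3.6, 0.4]
pen scene [240. 331.] 0.63 pen top [255. 351.] 0.41 pen wrist [126. 375.] 0.67 [ 556.6 -147.5   87.5] [2.0, 2.2, 0.5]
(-28.5, -28, 135) [ 539.9 -178.2  135. ] [array([223., 342.]), array([260., 366.]), array([171., 353.])]
(-12.5, 19.5, 95) [ 551.6 -129.5   95. ] [array([241., 330.]), array([254., 342.]), array([101., 371.])]
(0, 0, 168) [ 565.8 -147.8  168. ] [array([214., 329.]), array([243., 354.]), array([131., 408.])]
(0, 0, 86) [ 565.8 -147.8   86. ] [array([240., 329.]), array([250., 351.]), array([127., 386.])]
(-18, -18, 86) [ 549.5 -167.3   86. ] [array([239., 337.]), array([259., 359.]), array([149., 362.])]
(-18, 28, 86) [ 545.4 -121.5   86. ] [array([245., 330.]), array([257., 338.]), array([ 90., 363.])]
```

View pics/w1.png

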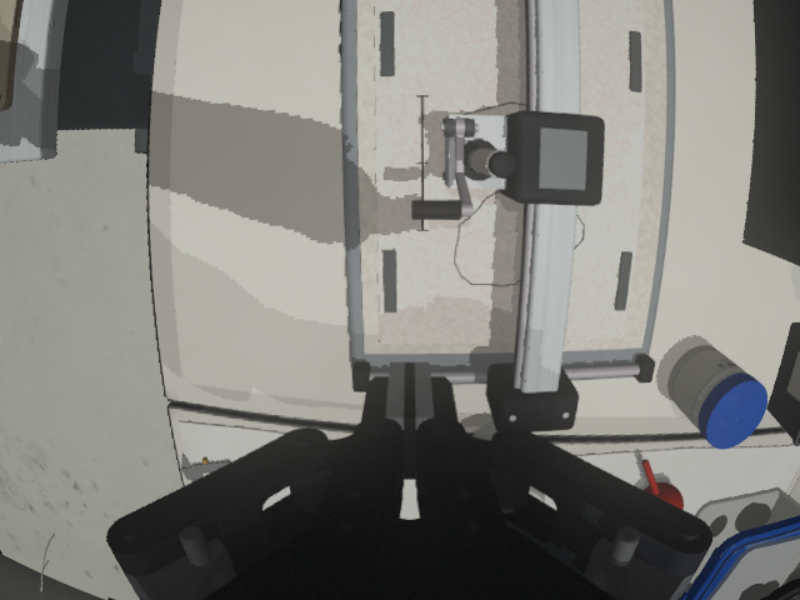

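The wrist view shows the thumb bar at (437,209), the pen top at (502,163), the lever pivot at (460,127) and the pen collar at about (484,160). The head model fits if I shift it about 2.5 mm in -x and 1 mm in +y.

```bash
sed -i 's/^H=.*/H=np.array([563.3,-146.8]);PSI=.09/' h.py; python3 -c "
from h import *
go(head(-37,-62,119),np.pi/2+PSI);go(head(-37,40,119),np.pi/2+PSI)"
```

```text
t 5.62 eef [ 528.6 -225.9  231.3] rot [3.142 0.    1.663] units [0.54 0.19 4.49] turn units 0.03 q7 0.26 w 0.1 F [ 0.1  0.4 -0.7]
t 5.62 eef [ 528.6 -225.9  231.3] rot [3.142 0.    1.663] units [4.62 0.2  4.49] turn units 0.03 q7 0.26 w 0.1 F [ 0.1  0.4 -0.7]
```

```bash
python3 -m crank '[[[0.27,0.1,0,0],[0.27,0.1,0,0],[0,0,0.8,0],[0,0,0.8,0],[0,0,0.8,0],[0,0,0.8,0],[0,0,0.8,0],[0,0,0.49,0],[0,0,0,0],[0.35,0,0,0],[0.35,0,0,0],[0.35,0,0,0]]]'
python3 -m crank '[[[0.35,0,0,0],[0.35,0,0,0],[0.35,0,0,0],[0.35,0,0,0],[0.35,0,0,0],[0,0,0,0]]]'
python3 c.py w2 | grep -E '^t|lever_bar'
```

```text
clock: 6.62
eef_pos: [531.1, -190.5, 121.6]
tool_rot: [3.138, 0.009, 1.662]
force: [-2.6, -22.0, 17.2]
width: 0.2
gripper_force: 11.2
clock: 7.12
eef_pos: [526.9, -139.5, 120.4]
tool_rot: [3.139, -0.001, 1.666]
force: [0.5, -0.3, 1.2]
width: 0.1
gripper_force: 0.0
t 7.12 eef [ 526.9 -139.5  120.4] rot [ 3.1 -0.   1.7] units [-2.9 -0.  -4.4] turn units 0.06 q7 0.05 w 0.1 F [ 0.5 -0.3  1.2]
lever_bar scene [226. 337.] 0.66 lever_bar wrist [319. 355.] 0.8 [ 532.5 -131.   145.2] [2.4, 2.4]
```

View pics/w2.png

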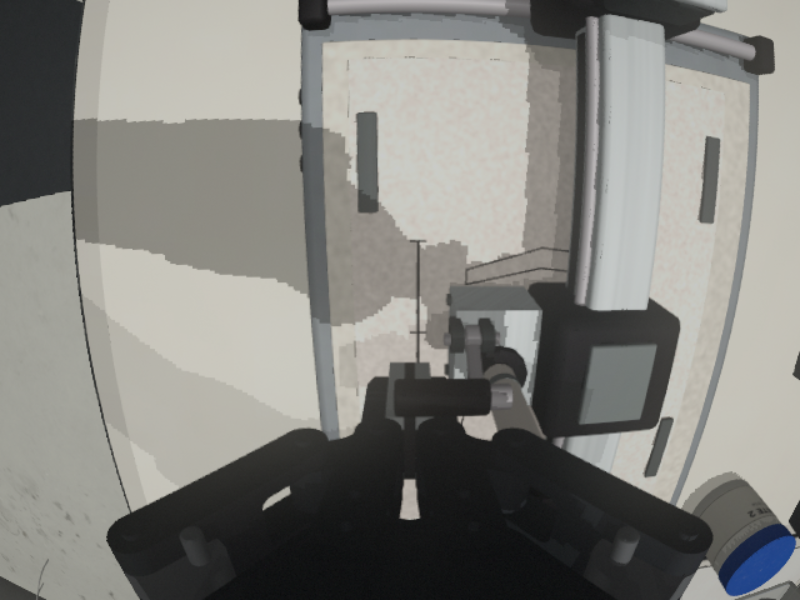

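The bar, at (442,397), is riding in front of the closed fingers. The pen still stands behind it, so I'll keep pushing.

```bash
python3 -m crank '[[[0.25,0,0,0],[0.25,0,0,0],[0.25,0,0,0],[0.25,0,0,0],[0.25,0,0,0],[0,0,0,0],[0,0,0,0]]]'
python3 c.py w3 | grep -E '^t|lever_bar|pen'
python3 -c "
from h import *
C={n:cam(n) for n in('scene','top','wrist')}
for a in (1.1,1.3,1.5,1.7):
    t=np.arctan2(40,47.5)+a;P=head(-28.5,19.5-62.1*np.cos(t),95+62.1*np.sin(t));print(a,np.round(P),[np.round(proj(n,*C[n][1:],P)) for n in C])"
```

```text
clock: 8.6
eef_pos: [522.3, -111.1, 118.7]
tool_rot: [-3.14, 0.001, 1.663]
force: [0.1, -4.3, -3.0]
width: -0.3
gripper_force: 2.0
t 8.6 eef [ 522.3 -111.1  118.7] rot [-3.1  0.   1.7] units [-4.   0.1 -4.5] turn units 0.03 q7 -0.0 w -0.3 F [ 0.1 -4.3 -3. ]
pen_seat scene [242. 330.] 0.94 pen_seat wrist [343. 392.] 0.97 [ 565.8 -154.3   77.2] [1.1, 1.1]
lever_bar wrist [307. 355.] 0.74 
1.1 [ 532. -116.  155.] [array([224., 334.]), array([258., 336.]), array([370., 352.])]
1.3 [ 531. -104.  151.] [array([227., 332.]), array([258., 330.]), array([338., 353.])]
1.5 [530. -94. 145.] [array([231., 330.]), array([258., 325.]), array([303., 353.])]
1.7 [529. -84. 137.] [array([235., 329.]), array([258., 321.]), array([271., 352.])]
```

View pics/w3.png

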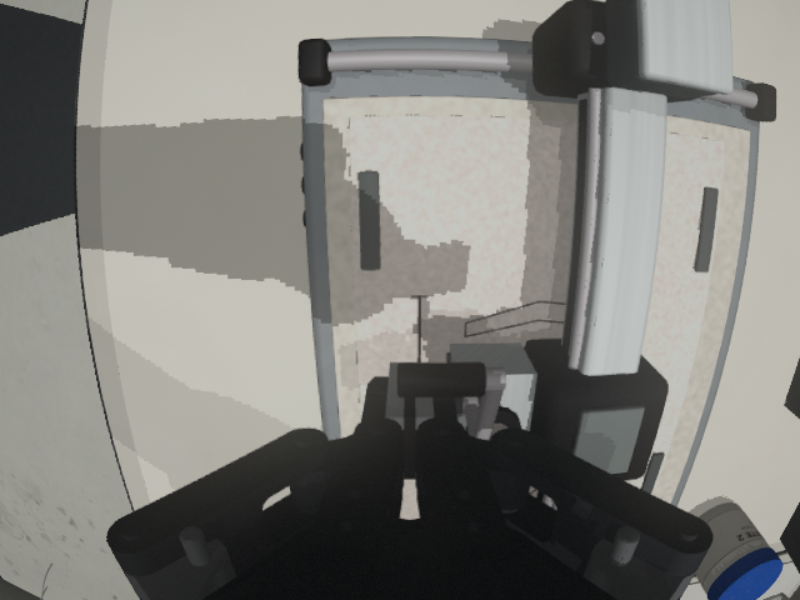

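The bar is at (441,379), i.e. row 303 in the full picture, which puts the lever at about 1.5 rad. The fingers can back off and go above the pen.

```bash
python3 -m crank '[[[-0.4,0,0,0],[-0.4,0,0,0],[0,0,-0.9,0],[0,0,-0.9,0],[0,0,-0.9,0],[0,0,-0.9,0],[0,0,-0.4,0],[-0.4,0.7,0,0],[-0.4,0.7,0,0],[0,0,0,0]]]' -0.05
cat > d.py <<'E'
from h import *
import sys
im,K,E=cam('wrist');cv2.imwrite(f'pics/{sys.argv[1]}.png',cv2.resize(im[:,:,::-1],(800,600)))
go(head(0,0,121),np.pi/2+PSI)
for o in((0,0,168),(0,0,86),(-28.5,53,145),(-18,28,86),(18,28,86)):print(o,np.round(np.array(proj('wrist',K,E,head(*o)))*1.25))
E
python3 d.py w4
```

```text
clock: 10.48
eef_pos: [565.4, -149.8, 219.3]
tool_rot: [3.136, 0.001, 1.661]
force: [0.1, -0.5, -0.8]
width: 44.9
gripper_force: 0.0
t 10.53 eef [ 563.2 -148.7  218.7] rot [3.14  0.    1.662] units [0.08 0.   3.91] turn units 0.01 q7 0.11 w 44.9 F [ 0.   0.2 -0.3]
(0, 0, 168) [323. 406.]
(0, 0, 86) [274. 406.]
(-28.5, 53, 145) [200. 346.]
(-18, 28, 86) [229. 376.]
(18, 28, 86) [229. 436.]
```

View pics/w4.png

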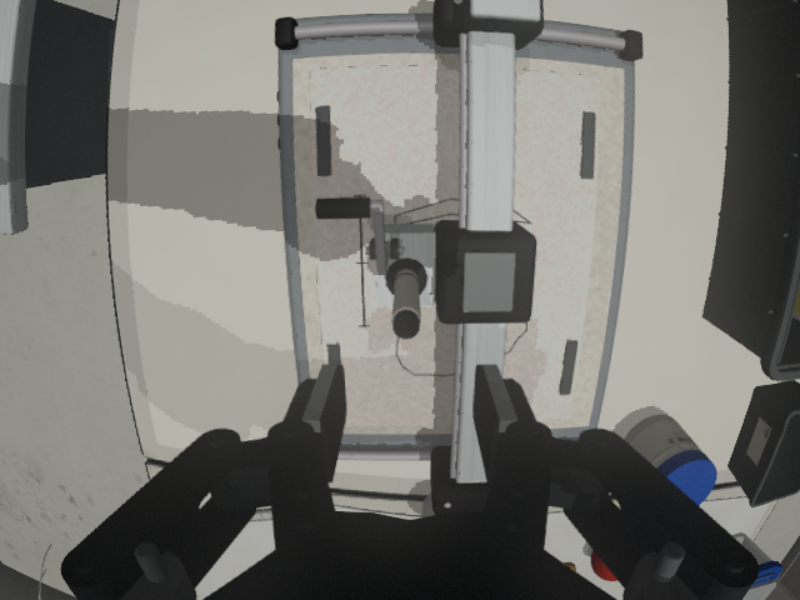

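The pen top at (406,323) and the collar at (406,274) match the model exactly. The bar at (343,208) is up at about 1.45 rad, clear of the pen, so I'll descend and grip.

```bash
python3 -m crank '[[[0.08,0,0.6,0],[0,0,0.6,0],[0,0,0.6,0],[0,0,0.6,0],[0,0,0.6,0],[0,0,0.5,0],[0,0,0.4,0],[0,0,0,0],[0,0,0,0]]]'
python3 -m crank '[[[0,0,0,0],[0,0,0,0],[0,0,0,0],[0,0,0,0],[0,0,0,0],[0,0,0,0],[0,0,0,0],[0,0,0,0]]]' 1
```

```text
clock: 11.28
eef_pos: [560.8, -145.5, 121.2]
tool_rot: [-3.14, -0.001, 1.663]
force: [0.6, 0.2, -0.1]
width: 44.8
gripper_force: 0.0
clock: 11.95
eef_pos: [558.7, -146.1, 122.1]
tool_rot: [-3.137, 0.0, 1.663]
force: [-6.9, -0.0, 3.7]
width: 13.3
gripper_force: 57.9
```

```bash
python3 -m crank '[[[0,0,-0.3,0],[0,0,-0.4,0],[0,0,-0.4,0],[0,0,-0.5,0],[0,0,-0.5,0],[0,0,-0.5,0],[0,0,-0.6,0],[0,0,-0.6,0],[0,0,-0.6,0],[0,0,-0.6,0],[0,0,0,0],[0,0,0,0]]]'
python3 d.py w5
python3 -c "
from h import *
go([565,252,100],np.pi/2+.24)
_,K,E=cam('wrist')
print(ctrl.place_of('wrist','pen')[:1],ctrl.place_of('scene','pen')[:1],ctrl.place_of('wrist','lever_bar')[:1])"
```

```text
clock: 12.95
eef_pos: [562.1, -145.9, 248.4]
tool_rot: [3.138, 0.001, 1.663]
force: [0.7, -0.5, 0.3]
width: 12.9
gripper_force: 58.1
t 13.0 eef [ 561.4 -145.8  247.2] rot [3.141 0.    1.663] units [-0.05  0.07  5.05] turn units 0.02 q7 0.12 w 12.5 F [-0.3  0.5 -1.1]
(0, 0, 168) [310. 412.]
(0, 0, 86) [268. 411.]
(-28.5, 53, 145) [201. 359.]
(-18, 28, 86) [228. 384.]
(18, 28, 86) [228. 438.]
t 13.0 eef [ 561.4 -145.8  247.2] rot [3.141 0.    1.663] units [15.83  1.6   5.88] turn units -1.85 q7 0.12 w 12.5 F [-0.3  0.5 -1.1]
[{'position': [248.5, 328.8], 'confidence': 0.72}] [] [{'position': [169.9, 289.6], 'confidence': 0.93}]
```

View pics/w5.png

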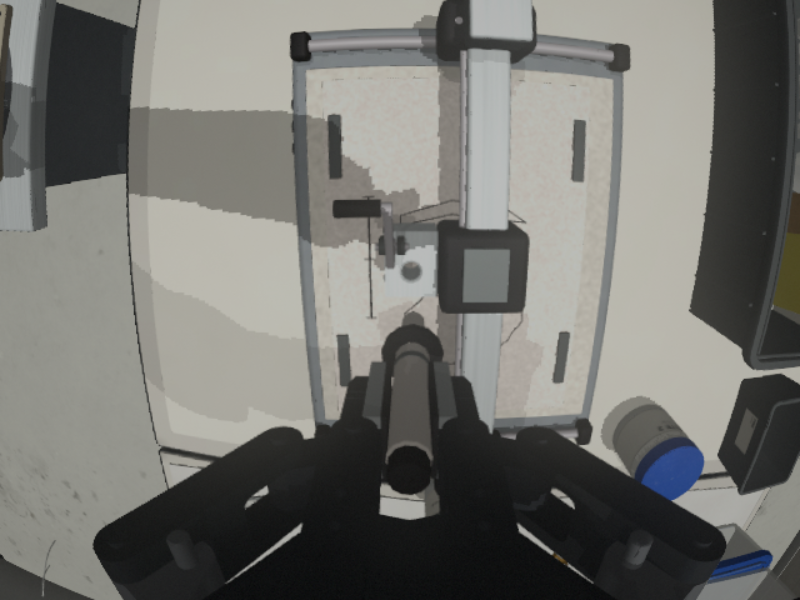

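The pen is held upright in the fingers with its nib at (412,318). The bore is empty at (411,270) and the lever is up at (356,208). Next I carry the pen over to the bin.

```bash
python3 -m crank '[[[0.4,0.09,0,0],[0.7,0.09,0,0],[0.9,0.09,0,0],[0.9,0.09,0,0],[0.9,0.09,0,0],[0.9,0.09,0,0],[0.9,0.09,0,0],[0.9,0.09,0,0],[0.9,0.09,0,0],[0.9,0.09,0,0],[0.9,0.09,0,0],[0.9,0.09,0,0]]]'
python3 -m crank '[[[0.9,0.09,0,0],[0.9,0.09,0,0],[0.9,0.09,0,0],[0.9,0.09,0,0],[0.9,0.09,0,0],[0.7,0.09,0,0],[0.4,0,0,0],[0,0,0,-0.9],[0,0,0,-0.9],[0,0,0,0],[0,0,0,0]]]'
cat > e.py <<'E'
from h import *
import sys
im,K,E=cam('wrist');v=cv2.resize(im[:,:,::-1],(800,600))
go([565,252,90],np.pi/2+.24)
s=ctrl.read_state();R=Ro.from_euler('xyz',s['tool_rot']).as_matrix()
e=np.array(s['eef_pos']);q=lambda P:tuple(int(round(a*1.25)) for a in proj('wrist',K,E,P)[::-1])
c,sn=np.cos(.24),np.sin(.24)
pts=np.array([q((565+c*x-sn*y,252+sn*x+c*y,72)) for x,y in((-45.5,-65.5),(45.5,-65.5),(45.5,65.5),(-45.5,65.5))])
cv2.polylines(v,[pts],True,(0,0,255),1)
cv2.circle(v,q((565,252,4)),4,(0,255,0),1);cv2.circle(v,q((e[0],e[1],e[2]-84)),3,(255,0,0),-1)
cv2.imwrite(f'pics/{sys.argv[1]}.png',v)
E
python3 e.py w6
```

```text
clock: 14.2
eef_pos: [564.4, 110.3, 246.1]
tool_rot: [-3.141, -0.0, 1.664]
force: [0.1, 0.5, -0.8]
width: 12.7
gripper_force: 58.1
clock: 15.12
eef_pos: [565.3, 248.5, 246.2]
tool_rot: [-3.141, 0.0, 1.805]
force: [0.2, -0.3, -0.4]
width: 12.7
gripper_force: 58.1
t 15.17 eef [565.4 248.4 246.3] rot [-3.141  0.     1.804] units [0.15 0.02 6.25] turn units -0.08 q7 -0.43 w 12.6 F [-0.8 -0.2 -0.4]
```

View pics/w6.png

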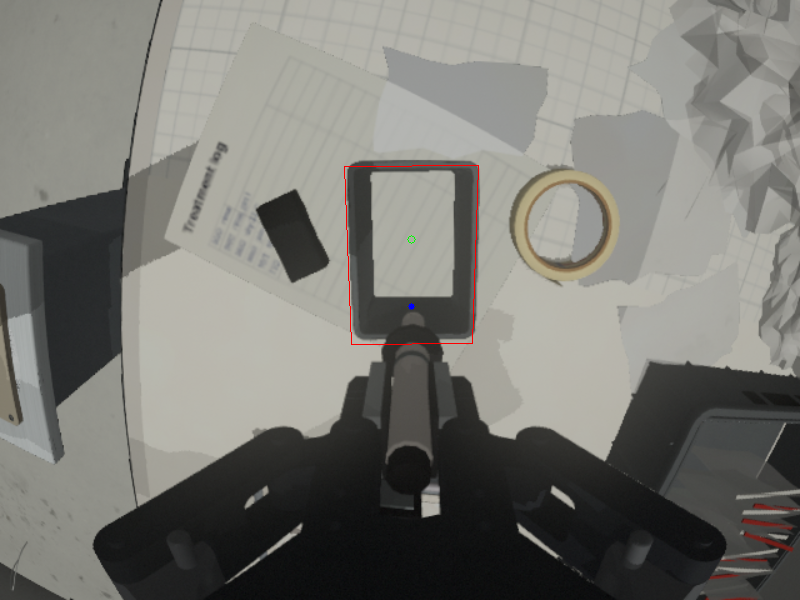

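The red model rim matches the bin at (345–478,165–345) and the nib is over it at (412,312). I'll shift 6 mm forward and lower the pen.

```bash
python3 -m crank '[[[0.15,0,0.3,0],[0.15,0,0.6,0],[0,0,0.7,0],[0,0,0.7,0],[0,0,0.7,0],[0,0,0.7,0],[0,0,0.7,0],[0,0,0.7,0],[0,0,0.5,0],[0,0,0.4,0],[0,0,0,0],[0,0,0,0]]]'
python3 -m crank '[[[0,0,0.08,0],[0,0,0.08,0],[0,0,0,0],[0,0,0,0]]]'
```

```text
clock: 16.17
eef_pos: [563.8, 256.2, 96.4]
tool_rot: [-3.141, 0.0, 1.807]
force: [1.0, -0.2, 0.2]
width: 12.6
gripper_force: 58.0
clock: 16.5
eef_pos: [564.1, 256.2, 93.1]
tool_rot: [3.141, -0.0, 1.807]
force: [0.2, 0.2, -0.3]
width: 12.7
gripper_force: 58.0
```

```bash
python3 -m crank '[[[0,0,0.08,0],[0,0,0.08,0],[0,0,0,0],[0,0,0,0]]]'
python3 -m crank '[[[0,0,0.06,0],[0,0,0,0],[0,0,0,0]]]'
```

```text
clock: 16.83
eef_pos: [563.7, 256.0, 88.4]
tool_rot: [-3.141, 0.0, 1.807]
force: [0.5, 0.2, -0.0]
width: 12.3
gripper_force: 58.0
clock: 17.08
eef_pos: [564.0, 256.2, 87.2]
tool_rot: [3.141, -0.0, 1.807]
force: [0.8, 0.1, 1.5]
width: 12.6
gripper_force: 58.2
```

```bash
python3 -m crank '[[[0,0,0.06,0],[0,0,0,0],[0,0,0,0]]]'
```

```text
clock: 17.33
eef_pos: [564.3, 256.3, 86.3]
tool_rot: [3.14, -0.0, 1.807]
force: [-1.7, -1.2, 6.1]
width: 12.5
gripper_force: 58.7
```

The nib is on the floor (6 N). Now I'll release and rise.

```bash
python3 -m crank '[[[0,0,0,0],[0,0,0,0],[0,0,0,0],[0,0,0,0],[0,0,0,0],[0,0,0,0]]]' -0.6
python3 -m crank '[[[0,0,-0.3,0],[0,0,-0.5,0],[0,0,-0.8,0],[0,0,-0.8,0],[0,0,-0.8,0],[0,0,-0.8,0],[0,0,-0.8,0],[0,0,-0.8,0],[0,0,-0.6,0],[-0.5,0,0,0],[-0.5,0,0,0],[0,0,0,0]]]'
python3 e.py w7; python3 -c "
from h import *
C=cam('top')
print(ctrl.place_of('wrist','pen')[:1],ctrl.place_of('top','lever_bar')[:1])
for a in (0,1.2,1.45):
    t=np.arctan2(40,47.5)+a;print(a,proj('top',*C[1:],head(-28.5,19.5-62.1*np.cos(t),95+62.1*np.sin(t))))"
```

```text
clock: 17.83
eef_pos: [563.8, 256.0, 85.4]
tool_rot: [-3.141, 0.0, 1.807]
force: [-0.3, -0.2, -0.0]
width: 68.4
gripper_force: 0.0
clock: 18.83
eef_pos: [570.7, 226.7, 240.2]
tool_rot: [-3.141, 0.004, 1.802]
force: [-0.4, -0.9, -0.2]
width: 68.4
gripper_force: 0.0
t 18.88 eef [570.1 228.3 239.8] rot [-3.140e+00  2.000e-03  1.803e+00] units [0.99 0.03 5.99] turn units -0.1 q7 -0.41 w 68.8 F [-0.6 -0.1  0.1]
[{'position': [177.5, 327.4], 'confidence': 0.68}] [{'position': [249.1, 350.7], 'confidence': 0.71}]
0 (np.float64(260.99390779333186), np.float64(365.07986353187))
1.2 (np.float64(257.8122902470686), np.float64(333.30059152435877))
1.45 (np.float64(258.0000462216837), np.float64(326.49096145364246))
```

View pics/w7.png

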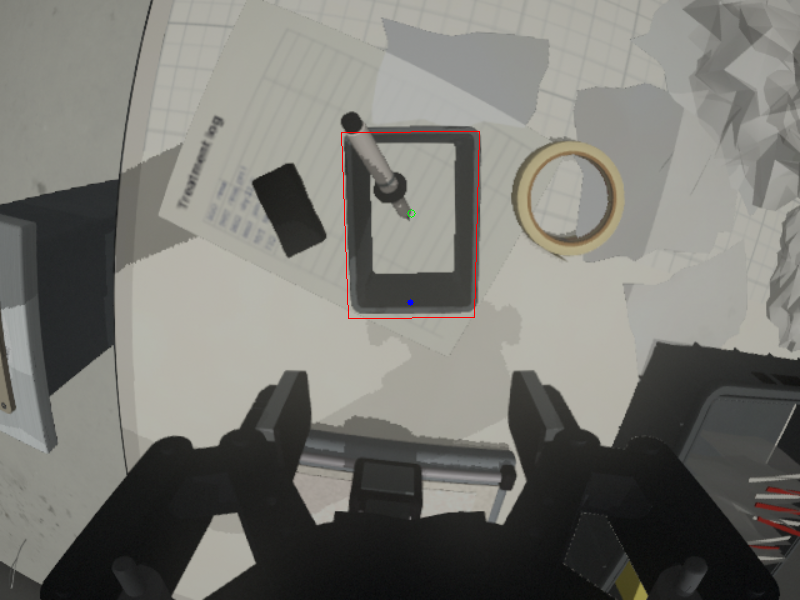

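The pen leans in the bin's corner with its nib on the floor at (409,215). The bin, block and tape have not moved, and the lever has not been touched since I saw it up. I'm handing in.

```bash
python3 -c "
from cell import ctrl
print(ctrl.finish_job())"
```

```text
the job is handed in; nothing more can be done
None
```

I handed the job in without a verdict: the pen stands nib-down in the bin, leaning into a corner, the lever was left up at about 1.45 rad, and the bin, block and tape look unmoved (the arm kept clear of the bottle).

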